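Find the tired sanding pad and push its tag down

TASK

Three sprung sanding pads stand on the bench, each with a steel tag on a post behind it. With the fingertips, press the pads one after another from the robot's left to its right, each at least half-way down, to feel which has the softest spring; then push that pad's tag fully down to mark it for replacement, leave the other two tags up, and move clear. Only touch and push: do not pick up or shift anything else on the bench.

Things in the scene. Friction and masses are not known exactly. Their poses are not given: they have to be found in the camera images.
- holder_left: the left one (seen from the robot) of three alike holders screwed fast to the bench: plywood base 140 x 90 x 18 mm high, origin at the centre of its underside, z up. At x = -38 mm stands its sprung sanding pad, at x = +50 mm a dark wooden post (24 x 40 mm, top 56 mm above the bench) with its steel tag. Which of the three holders has the softest spring differs from run to run and cannot be seen.
- pad_left_top (a point): centre of the flat cork face of the pad on holder_left: a disc of 56 mm diameter, 14 mm thick, face 60 mm above the bench when at rest. It moves straight down on its spring and comes back up when released.
- pad_left (a joint): how far the pad of holder_left is pressed down, m: 0 at rest, 0.012 at its stop. Every pad needs about 1 N to start moving; after that the softest takes about 0.3 N per mm, the other two about 0.85 and 1.4 N per mm.
- tag_left_top (a point): centre of the top of the tag on holder_left: a flat steel thumb plate 30 x 36 x 6 mm on a thin stem that slides straight down into the post; its top is 77 to 80 mm above the bench when up, 62 mm when fully down.
- tag_left (a joint): how far the tag of holder_left is pushed down, m: 0 to 0.003 at the start (up), 0.018 fully down, plate on the post. It takes about 3 N to move, stays where it is left and cannot be got up again by pushing. It goes fully down only where the pad's spring is the softest of the three; over a stiffer spring a hidden interlock stops it hard about 10 mm down.
- holder_middle: the middle one (seen from the robot) of three alike holders screwed fast to the bench: plywood base 140 x 90 x 18 mm high, origin at the centre of its underside, z up. At x = -38 mm stands its sprung sanding pad, at x = +50 mm a dark wooden post (24 x 40 mm, top 56 mm above the bench) with its steel tag. Which of the three holders has the softest spring differs from run to run and cannot be seen.
- pad_middle_top (a point): centre of the flat cork face of the pad on holder_middle: a disc of 56 mm diameter, 14 mm thick, face 60 mm above the bench when at rest. It moves straight down on its spring and comes back up when released.
- pad_middle (a joint): how far the pad of holder_middle is pressed down, m: 0 at rest, 0.012 at its stop. Every pad needs about 1 N to start moving; after that the softest takes about 0.3 N per mm, the other two about 0.85 and 1.4 N per mm.
- tag_middle_top (a point): centre of the top of the tag on holder_middle: a flat steel thumb plate 30 x 36 x 6 mm on a thin stem that slides straight down into the post; its top is 77 to 80 mm above the bench when up, 62 mm when fully down.
- tag_middle (a joint): how far the tag of holder_middle is pushed down, m: 0 to 0.003 at the start (up), 0.018 fully down, plate on the post. It takes about 3 N to move, stays where it is left and cannot be got up again by pushing. It goes fully down only where the pad's spring is the softest of the three; over a stiffer spring a hidden interlock stops it hard about 10 mm down.
- holder_right: the right one (seen from the robot) of three alike holders screwed fast to the bench: plywood base 140 x 90 x 18 mm high, origin at the centre of its underside, z up. At x = -38 mm stands its sprung sanding pad, at x = +50 mm a dark wooden post (24 x 40 mm, top 56 mm above the bench) with its steel tag. Which of the three holders has the softest spring differs from run to run and cannot be seen.
- pad_right_top (a point): centre of the flat cork face of the pad on holder_right: a disc of 56 mm diameter, 14 mm thick, face 60 mm above the bench when at rest. It moves straight down on its spring and comes back up when released.
- pad_right (a joint): how far the pad of holder_right is pressed down, m: 0 at rest, 0.012 at its stop. Every pad needs about 1 N to start moving; after that the softest takes about 0.3 N per mm, the other two about 0.85 and 1.4 N per mm.
- tag_right_top (a point): centre of the top of the tag on holder_right: a flat steel thumb plate 30 x 36 x 6 mm on a thin stem that slides straight down into the post; its top is 77 to 80 mm above the bench when up, 62 mm when fully down.
- tag_right (a joint): how far the tag of holder_right is pushed down, m: 0 to 0.003 at the start (up), 0.018 fully down, plate on the post. It takes about 3 N to move, stays where it is left and cannot be got up again by pushing. It goes fully down only where the pad's spring is the softest of the three; over a stiffer spring a hidden interlock stops it hard about 10 mm down.
- jar: loose bystander: amber glass jar, 36 mm diameter, 60 mm high, standing between the left and middle holders; origin at its underside
- spool: loose bystander: wooden spool, 36 mm diameter, 50 mm high, standing between the middle and right holders; origin at its underside
- sanding_block: loose bystander: wooden sanding block 60 x 100 x 30 mm high, far left of the holders; origin at its underside
- screwdriver: loose bystander: screwdriver lying beyond the holders; origin at its underside
- casket: loose bystander: small wooden box with a dark inlay, 92 x 142 x 64 mm high, beyond the holders; origin at its underside
- offcut: loose bystander: wood offcut 120 x 45 x 30 mm high, left of the holders; origin at its underside
- wrench: loose bystander: wrench lying right of the holders; origin at its underside

How it is judged (in metres and radians):
On the way, in this order (a step that is already met when the one before it is completed fails the run):
1. the left pad is pressed down by the fingers (5 mm or more) (value of joint pad_left above 0.005 m and contact force between the fingers and pad_left above 0.5 N), for 0.1 s.
2. the middle pad is pressed down by the fingers (5 mm or more) (value of joint pad_middle above 0.005 m and contact force between the fingers and pad_middle above 0.5 N), for 0.1 s.
3. the right pad is pressed down by the fingers (5 mm or more) (value of joint pad_right above 0.005 m and contact force between the fingers and pad_right above 0.5 N), for 0.1 s.
4. the tag of the softest pad is pushed down by the fingers (15 mm or more; only the softest pad's tag goes that far) (((value of joint tag_left above 0.015 m and contact force between the fingers and tag_left above 0.3 N) or (value of joint tag_middle above 0.015 m and contact force between the fingers and tag_middle above 0.3 N) or (value of joint tag_right above 0.015 m and contact force between the fingers and tag_right above 0.3 N))), for 0.05 s.
At the end, for the whole second after the job is handed in: The softest pad's tag (the only one that can go so far) is down by at least 15 of its 18 mm, the other two tags are down by less than 6 mm, all pads are back up within 2 mm, and the loose things are at rest (((value of joint tag_left above 0.015 m and value of joint each of tag_middle, tag_right below 0.006 m) or (value of joint each of tag_left, tag_right below 0.006 m and value of joint tag_middle above 0.015 m) or (value of joint each of tag_left, tag_middle below 0.006 m and value of joint tag_right above 0.015 m)) and value of joint each of pad_left, pad_middle, pad_right below 0.002 m and linear speed of each of jar, spool, sanding_block, screwdriver, casket, offcut, wrench below 0.02 m/s); the robot touches nothing.
It fails at once if more than one tag is pushed down (6 mm or more) (value of joint each of tag_middle, tag_right above 0.006 m or value of joint each of tag_left, tag_right above 0.006 m or value of joint each of tag_left, tag_middle above 0.006 m).
It fails at once if a loose bystander is lifted, carried or shifted by more than 20 mm (distance of any of jar, spool, sanding_block, screwdriver, casket, offcut, wrench from where it was at the start of the episode above 0.02 m).
It also fails if it takes over 51 s, if anything falls off the work surface, if the arm or the gripper's body presses on something with over 40 N, if the wrist force passes 120 N, or if a joint passes its speed limit or range.

ROBOT

A 6-joint arm with a two-finger parallel gripper is mounted at the origin on the work surface. World frame = base frame: x ahead of the robot, y to its left, z up, the work surface at z = 0. Lengths are in mm, angles in rad, forces in N, time in s.
With the tool pointing down it reaches from about 275 to 850 mm from the base axis. Payload 19 kg.
Tool frame: the origin (TCP) lies where the fingers leave the gripper's body, on its centre line; the fingertips stand 73 mm ahead of it and the grasp point (between the pads) lies 54 mm ahead of it; z points along the fingers, y is the line along which they close (so a half turn about z gives the same grasp; the last joint's range is limited). The gripper opens to 85 mm and grips with 20 to 120 N. Pads are 22 mm wide; open, the fingers measure 114 mm over their backs; the gripper's body (76 mm by 85 mm) begins 54 mm behind the grasp point. The pads swing forward as they close: fully open they stand 13 mm farther back than shut.
Start: joints at [-1.422, 0.15, 1.437, -0, 1.554, -0.134], TCP at [160.427, -552.143, 303.867] pointing down, gripper open.
Joint ranges: [-2.8, 2.8], [-0.68, 2.1], [0.12, 2.68], [-1.39, 4.53], [0.16, 2.79], [-2.81, 2.81]. Speed limits (rad/s): [1.89, 1.89, 2.22, 3.01, 3.01, 3.01].

INTERFACE

Orientations are given as a rotation vector (axis times angle).
In Python, from cell import sensors, viewer, ticket gives the robot as it stands. The module is installed in compiled form; this text tells all that it offers.
- The arm moves only by the tool servo_tool, never from a script. Its argument "targets" is text: rows parted by semicolons, each of 5 numbers parted by spaces: the opening, from 0 (shut) to 1 (fully open), then the shift along the tool's x, y, z in cm, then the turn about the tool's z in degrees. A call has 1 to 12 rows; each row is the pose to reach, as a shift and turn from the pose commanded when the call began, along the tool's axes at that moment; what a row does not reach only later rows make up. A row lasts 1/12 s, in which the tool goes at most 41.7 mm and 7.16 degrees, less where a joint would pass 70% of its speed; a pose out of reach is approached as far as the arm can. A call with a gripper value outside its range is refused whole. The fingers move at their own pace and stop on an object; "grip_force" is the grip in N (left out, the last holds). Time passes only in rows, so rows that repeat a pose let the fingers close. It gives the time, the measured TCP pose, the force, the opening and the grip force at its end, in the units of the state.
- sensors.read_state(): the state, without advancing time (a new reading comes with each control period).
- viewer.grab_frame(name): name is "scene" or "top"; returns a dict with "img" (480x640x3 uint8, red, green, blue), "depth" (480x640 float32, mm along the optical axis (not along the pixel's ray), 0 where there is no reading), "camera_matrix" (3x3 intrinsics, pixels), "k1" (the pictures are not rectified: a ray, as slopes to the right and down, at radius r is drawn at 1 + k1 r^2 times it, then the intrinsics apply), "camera_from_world" (4x4, takes a point from world to camera coordinates). Camera axes: x right, y down, z forward; pixel columns grow to the right and rows downward; lengths in mm; the calibration is good to about 2 mm. A picture is of the moment at which its call begins.
- ticket.job_done(): hands the job in; it is judged then, once.
The state is a dict: "t": time; "joint_pos": joint angles; "joint_vel": joint speeds; "joint_efforts": joint torques, N m; "eef_pos": TCP position; "tool_rot": TCP orientation; "contact_force": force on the tool from outside, world axes, zero at the start; "ft_torque": the same for the moment, N m; "gripper_width": opening from 0.0 (shut) to 1.0 (fully open); "grip_force": force on a finger pad.
Only numpy, scipy, OpenCV 4.12 (cv2) and the standard library are available. Lean on these libraries where they do the work, as an engineer would, in place of code of your own. Each camera call takes 0.05 s, during which the arm holds its last target. There are 200 camera calls.

## Working session

There is one attempt and no reset: what is moved stays moved. The work goes in short steps, Python scripts to look and compute and a tool call to move; the robot and the scene stay as the last step left them, time stands still between calls to the robot, and variables do not carry over. Pictures are saved under pics/ and viewed, at most 10 in all, crops included, and the job is handed in when it is done.

Besides the shell and the picture viewer there is one more tool, called after ">>>" in YAML: its name, and indented under it one key for each argument. servo_tool: Moves the arm, as the interface text tells. Its arguments: {"type":"object","properties":{"targets":{"type":"string"},"grip_force":{"type":"number"}},"required":["targets"]}

```bash
mkdir -p pics
cat > h.py <<'E'
import numpy as np, cv2
from cell import sensors, viewer, ticket
def grab(n):
    f=viewer.grab_frame(n); return f
def world(f,u,v,z=None):
    K=np.array(f["camera_matrix"]);k=f["k1"]
    p=cv2.undistortPoints(np.array([[[u,v]]],float),K,np.array([k,0,0,0,0.]))[0,0]
    T=np.linalg.inv(np.array(f["camera_from_world"]))
    if z is None:
        d=np.median(f["depth"][int(v)-1:int(v)+2,int(u)-1:int(u)+2]); 
        return T[:3,:3]@(np.array([p[0],p[1],1])*d)+T[:3,3]
    r=T[:3,:3]@np.array([p[0],p[1],1]);o=T[:3,3]
    return o+r*(z-o[2])/r[2]
E
python3 - <<'E'
from h import *
import pickle
for n in("top","scene"):
    f=grab(n);cv2.imwrite(f"pics/{n}1.png",f["img"][:,:,::-1]);pickle.dump(f,open(n+".pkl","wb"))
s=sensors.read_state();print(s)
E
```

```text
{'t': 0.1, 'joint_pos': array([-1.42204042e+00,  1.50885517e-01,  1.43791691e+00, -6.88864200e-06,
        1.55379594e+00, -1.33965369e-01]), 'joint_vel': array([-0.00030619,  0.00010984, -0.00063291, -0.00050557,  0.00141129,
        0.00072128]), 'joint_efforts': array([ 5.36500913e-03, -7.14374328e+01, -5.71797001e+01,  6.12993108e-05,
        7.10119639e-03,  5.47021057e-05]), 'eef_pos': array([ 160.38580206, -552.03712655,  303.38946599]), 'tool_rot': array([-3.10926030e+00, -4.42478465e-01,  2.24942982e-05]), 'contact_force': array([ 0.15400624,  1.37290347, -0.62623096]), 'ft_torque': array([0.00216221, 0.01601413, 0.00951309]), 'grip_force': 0.0, 'gripper_width': 0.999627575365338}
```

View pics/top1.png

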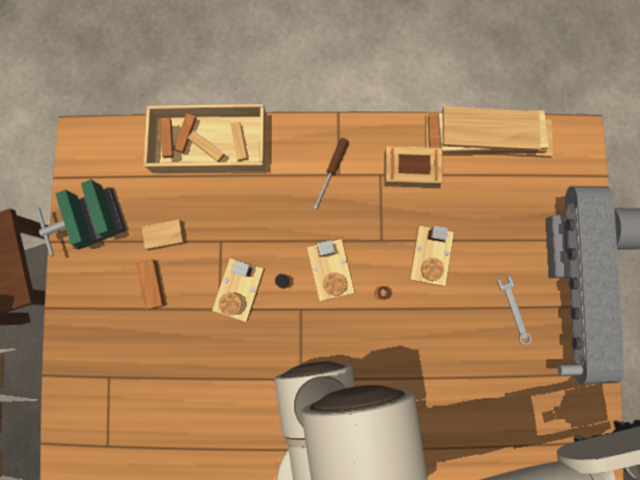

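View pics/scene1.png

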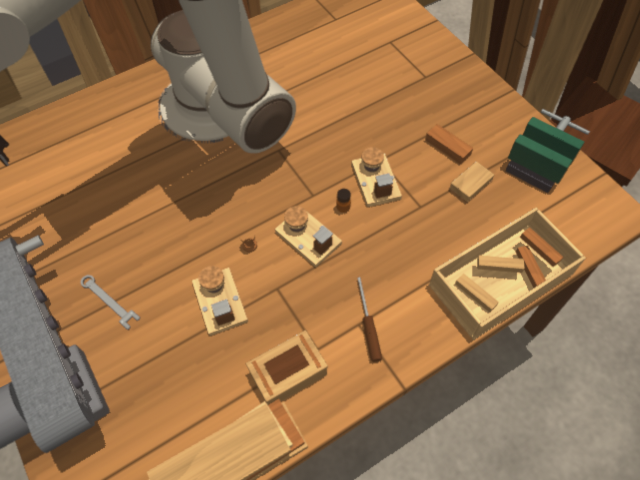

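The top view shows the pads near (232,303), (335,284) and (432,269), and the tags near (240,268), (326,247) and (440,233). The jar is at (283,281) and the spool at (383,293). I'll enlarge a crop to read them more closely.

Run:
```python
from h import *
import pickle
f=pickle.load(open("top.pkl","rb"))
c=f["img"][215:330,205:465,::-1];cv2.imwrite("pics/crop.png",cv2.resize(c,None,fx=3,fy=3,interpolation=cv2.INTER_CUBIC))
P=[(232,303),(335,284),(432,269)];T=[(240,268),(326,247),(440,233)]
for p,t in zip(P,T):
    print(p,world(f,*p,60).round(),world(f,*p).round(),t,world(f,*t,79).round(),world(f,*t).round())
# refine: centroid of depth-derived heights
K=f["camera_matrix"];v,u=np.mgrid[215:330,205:465]
pts=cv2.undistortPoints(np.stack([u.ravel(),v.ravel()],1)[:,None].astype(float),K,np.array([f["k1"],0,0,0,0.]))[:,0]
d=f["depth"][215:330,205:465].ravel();M=np.linalg.inv(f["camera_from_world"])
W=(np.c_[pts,np.ones(len(pts))]*d[:,None])@M[:3,:3].T+M[:3,3]
for lo,hi in((50,68),(70,90)):
    m=((W[:,2]>lo)&(W[:,2]<hi)).reshape(u.shape).astype(np.uint8)
    n,l,s,_=cv2.connectedComponentsWithStats(m)
    for i in range(1,n):
        if s[i,4]>15:print(lo,s[i],W[(l==i).ravel()].mean(0).round(1),np.ptp(W[(l==i).ravel()],0).round(),"px",u[l==i].mean().round(1),v[l==i].mean().round(1))
```

```text
(232, 303) [442. 242.  60.] [442. 242.  62.] (240, 268) [525. 221.  79.] [525. 221.  78.]
(335, 284) [487.  -7.  60.] [487.  -7.  61.] (326, 247) [575.  14.  79.] [576.  14.  77.]
(432, 269) [ 523. -245.   60.] [ 523. -245.   60.] (440, 233) [ 609. -263.   79.] [ 609. -263.   79.]
50 [224  13   4  10  24] [ 613.3 -245.    56. ] [23.  9.  9.] px 430.7 232.5
50 [216  43  23  23 423] [ 523.2 -245.1   60.3] [54. 55. 17.] px 432.1 268.8
50 [41 52  5  9 20] [519.5 204.2  57. ] [20. 10. 10.] px 248.2 271.1
50 [118  57  23  23 416] [489.1  -5.6  60.7] [54. 54. 18.] px 334.2 283.2
50 [ 70  59  14  13 148] [497.5 122.7  60.7] [30. 32. 16.] px 281.4 279.9
50 [ 13  77  24  24 434] [440.1 247.8  60.6] [56. 57. 18.] px 229.7 303.7
70 [227  10  16  15 186] [ 610.5 -262.1   79.6] [35. 38. 15.] px 439.5 232.2
70 [113  25  17  15 184] [574.9  14.3  78.1] [34. 39. 13.] px 325.9 247.3
70 [ 27  46  18  16 189] [524.7 220.9  77.9] [36. 41. 14.] px 240.1 268.3
```

View pics/crop.png

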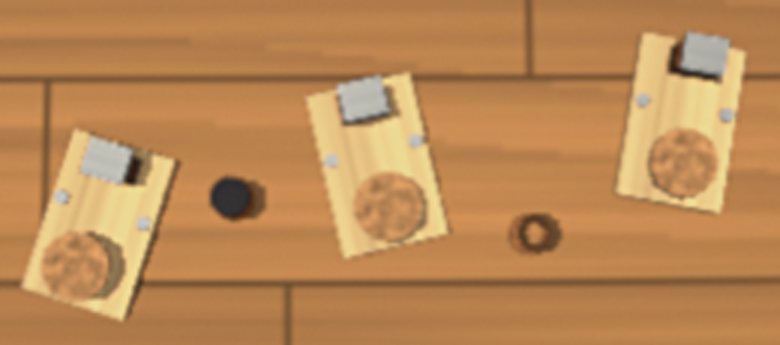

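The pad-to-tag distances come out at 88–89 mm, which matches the holders, and the heights agree too. I'll move over to the left pad with the fingers shut.

>>> servo_tool:
  targets: "0 32.3 -32.3 0 0;0 32.3 -32.3 0 0;0 32.3 -32.3 0 0;0 32.3 -32.3 0 0;0 32.3 -32.3 0 0;0 32.3 -32.3 0 0;0 32.3 -32.3 0 0;0 32.3 -32.3 0 0;0 32.3 -32.3 0 0;0 32.3 -32.3 0 0;0 32.3 -32.3 0 0;0 32.3 -32.3 0 0"

```text
t: 1.1
eef_pos: [382.5, -146.2, 304.0]
tool_rot: [-3.107, -0.453, -0.002]
contact_force: [0.0, -0.7, 0.0]
gripper_width: 0.003
grip_force: 0.0
```

>>> servo_tool:
  targets: "0 16.9 -36.7 0 0;0 16.9 -36.7 0 0;0 16.9 -36.7 0 0;0 16.9 -36.7 0 0;0 16.9 -36.7 0 0;0 16.9 -36.7 0 0;0 16.9 -36.7 0 0;0 16.9 -36.7 0 0;0 16.9 -36.7 0 0;0 16.9 -36.7 0 0;0 16.9 -36.7 0 0;0 16.9 -36.7 0 0"

```text
t: 2.1
eef_pos: [440.1, 248.8, 303.2]
tool_rot: [3.109, 0.447, -0.002]
contact_force: [-0.1, -0.9, -0.0]
gripper_width: -0.0
grip_force: 0.0
```

>>> servo_tool:
  targets: "0 0 0 4 0;0 0 0 8 0;0 0 0 11 0;0 0 0 13.5 0;0 0 0 15 0;0 0 0 15 0;0 0 0 15 0;0 0 0 15 0"

```text
t: 2.77
eef_pos: [440.9, 247.3, 155.3]
tool_rot: [-3.11, -0.441, -0.002]
contact_force: [0.7, 0.7, 0.9]
gripper_width: -0.002
grip_force: 0.0
```

>>> servo_tool:
  targets: "0 0 0 0.4 0;0 0 0 0.8 0;0 0 0 1.2 0;0 0 0 1.2 0;0 0 0 1.2 0;0 0 0 1.2 0"

```text
t: 3.27
eef_pos: [440.4, 247.8, 142.0]
tool_rot: [-3.11, -0.443, -0.0]
contact_force: [0.9, -0.8, 0.8]
gripper_width: 0.003
grip_force: 0.0
```

>>> servo_tool:
  targets: "0 0 0 0.3 0;0 0 0 0.4 0;0 0 0 0.4 0;0 0 0 0.4 0;0 0 0 0.4 0"

```text
t: 3.68
eef_pos: [440.4, 247.8, 138.0]
tool_rot: [-3.11, -0.443, 0.0]
contact_force: [0.4, -0.4, 0.8]
gripper_width: -0.003
grip_force: 0.0
```

>>> servo_tool:
  targets: "0 0 0 0.3 0;0 0 0 0.6 0;0 0 0 0.9 0;0 0 0 0.9 0;0 0 0 0.9 0;0 0 0 0.9 0"

```text
t: 4.18
eef_pos: [440.3, 247.7, 129.0]
tool_rot: [-3.11, -0.443, 0.0]
contact_force: [-1.0, -0.8, 2.1]
gripper_width: -0.0
grip_force: 1.0
```

>>> servo_tool:
  targets: "0 0 0 0.2 0;0 0 0 0.3 0;0 0 0 0.3 0;0 0 0 0.3 0;0 0 0 0.3 0"

```text
t: 4.6
eef_pos: [440.4, 247.8, 126.0]
tool_rot: [-3.11, -0.443, -0.0]
contact_force: [-0.2, -0.1, 2.7]
gripper_width: -0.004
grip_force: 1.5
```

>>> servo_tool:
  targets: "0 0 0 0.2 0;0 0 0 0.2 0;0 0 0 0.2 0;0 0 0 0.2 0"

```text
t: 4.93
eef_pos: [440.4, 247.8, 124.0]
tool_rot: [-3.11, -0.443, -0.0]
contact_force: [0.8, 0.1, 2.8]
gripper_width: 0.003
grip_force: 1.8
```

>>> servo_tool:
  targets: "0 0 0 0.2 0;0 0 0 0.2 0;0 0 0 0.2 0;0 0 0 0.2 0"

```text
t: 5.27
eef_pos: [440.4, 247.8, 122.0]
tool_rot: [-3.11, -0.443, -0.0]
contact_force: [0.7, -0.6, 3.6]
gripper_width: -0.004
grip_force: 2.1
```

Run:
```python
from h import *
z=[]
for i in range(6):
    f=grab("scene");s=sensors.read_state();z.append((round(s["contact_force"][2],2),round(s["grip_force"],2)))
print(z,s["eef_pos"])
f=grab("scene");cv2.imwrite("pics/press.png",cv2.resize(f["img"][110:230,320:480,::-1],None,fx=4,fy=4,interpolation=cv2.INTER_CUBIC))
```

```text
[(np.float64(4.36), 2.07), (np.float64(3.79), 2.06), (np.float64(4.88), 2.06), (np.float64(3.84), 2.07), (np.float64(4.81), 2.07), (np.float64(4.68), 2.07)] [440.36444717 247.78776027 121.97752272]
```

View pics/press.png

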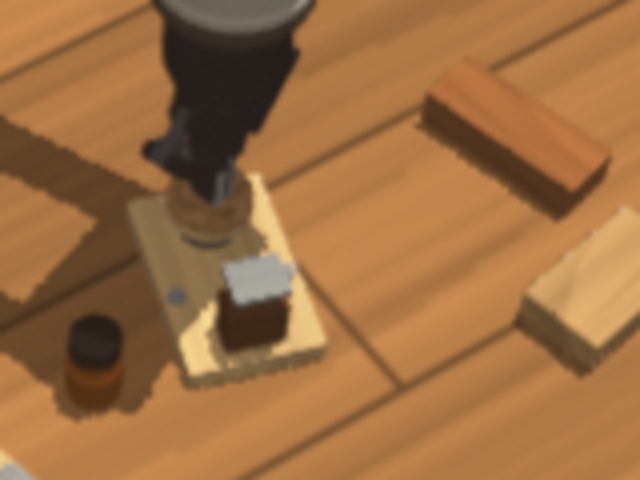

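The picture shows the closed fingertips on the left pad near (210,200), with the pad down. The force is about 4.3 N at 11 mm, which matches the soft spring. The middle pad is next.

>>> servo_tool:
  targets: "0 0 0 -3 0;0 0 0 -6 0;0 -0.3 3 -8 0;0 -0.7 7 -8 0;0 -1.1 11 -8 0;0 -1.5 15 -8 0;0 -1.9 19 -8 0;0 -2.2 23 -8 0;0 -2.4 25.7 -8 0;0 -2.4 25.7 -8 0;0 -2.4 25.7 -8 0;0 -2.4 25.7 -8 0"

```text
t: 6.62
eef_pos: [488.7, -5.4, 201.6]
tool_rot: [-3.11, -0.442, 0.001]
contact_force: [0.2, 0.3, 0.9]
gripper_width: -0.003
grip_force: 0.0
```

>>> servo_tool:
  targets: "0 0 0 3 0;0 0 0 5.5 0;0 0 0 6.5 0;0 0 0 7 0;0 0 0 7.3 0;0 0 0 7.6 0;0 0 0 7.6 0;0 0 0 7.6 0;0 0 0 7.6 0;0 0 0 7.6 0"

```text
t: 7.45
eef_pos: [489.4, -5.3, 127.5]
tool_rot: [-3.11, -0.443, -0.002]
contact_force: [-4.8, 3.5, 8.2]
gripper_width: 0.004
grip_force: 3.9
```

>>> servo_tool:
  targets: "0 0 0 0.1 0;0 0 0 0.2 0;0 0 0 0.2 0;0 0 0 0.2 0;0 0 0 0.2 0"

```text
t: 7.87
eef_pos: [489.4, -5.3, 125.7]
tool_rot: [-3.11, -0.444, -0.002]
contact_force: [-6.8, 3.9, 9.7]
gripper_width: -0.002
grip_force: 5.1
```

>>> servo_tool:
  targets: "0 0 0 -3 0;0 0 0 -6 0;0 -0.4 3 -7.6 0;0 -1 7 -7.6 0;0 -1.6 11 -7.6 0;0 -2.2 15 -7.6 0;0 -2.7 19 -7.6 0;0 -3.2 22 -7.6 0;0 -3.4 23.9 -7.6 0;0 -3.4 23.9 -7.6 0;0 -3.4 23.9 -7.6 0;0 -3.4 23.9 -7.6 0"

```text
t: 8.87
eef_pos: [523.2, -244.2, 200.6]
tool_rot: [3.11, 0.443, 0.001]
contact_force: [-0.2, -0.2, 0.4]
gripper_width: 0.001
grip_force: 0.0
```

>>> servo_tool:
  targets: "0 0 0 3 0;0 0 0 5.5 0;0 0 0 6.3 0;0 0 0 6.8 0;0 0 0 7.1 0;0 0 0 7.4 0;0 0 0 7.4 0;0 0 0 7.4 0;0 0 0 7.4 0;0 0 0 7.4 0"

```text
t: 9.7
eef_pos: [523.5, -244.7, 127.2]
tool_rot: [3.11, 0.443, 0.002]
contact_force: [-0.0, 4.0, 5.3]
gripper_width: -0.003
grip_force: 2.7
```

>>> servo_tool:
  targets: "0 0 0 0.1 0;0 0 0 0.2 0;0 0 0 0.2 0;0 0 0 0.2 0;0 0 0 0.2 0"

```text
t: 10.12
eef_pos: [523.6, -244.7, 125.4]
tool_rot: [3.109, 0.443, 0.003]
contact_force: [-1.4, 4.5, 7.2]
gripper_width: -0.002
grip_force: 3.5
```

Stiffness comes out at about 0.3 N/mm (left), 1.3 N/mm (middle) and 0.8 N/mm (right), so the left pad is the softest. I'll go to the left tag.

>>> servo_tool:
  targets: "0 0 0 -3 0;0 0 0 -6 0;0 0 0 -9 0;0 1.2 -4 -9 0;0 2.4 -8 -9 0;0 3.6 -12 -9 0;0 4.7 -16 -9 0;0 5.9 -20 -9 0;0 7.1 -24 -9 0;0 8.2 -28 -9 0;0 9.4 -32 -9 0;0 10.6 -36 -9 0"

```text
t: 11.12
eef_pos: [524.2, 132.3, 215.2]
tool_rot: [3.11, 0.443, 0.003]
contact_force: [0.8, -0.2, -0.6]
gripper_width: -0.001
grip_force: 0.0
```

>>> servo_tool:
  targets: "0 1.2 -4 0 0;0 2.1 -7 0 0;0 2.5 -8.7 0 0;0 2.5 -8.7 0 0;0 2.5 -8.7 0 0;0 2.5 -8.7 0 0;0 2.5 -8.7 0 0;0 2.5 -8.7 0 0"

```text
t: 11.78
eef_pos: [524.4, 219.9, 214.2]
tool_rot: [-3.11, -0.441, -0.001]
contact_force: [-0.4, -0.2, 0.3]
gripper_width: -0.0
grip_force: 0.0
```

>>> servo_tool:
  targets: "0 0 0 3 0;0 0 0 4.5 0;0 0 0 5.5 0;0 0 0 5.5 0;0 0 0 5.5 0;0 0 0 5.5 0"

```text
t: 12.28
eef_pos: [524.6, 220.7, 160.1]
tool_rot: [-3.11, -0.442, -0.002]
contact_force: [1.2, 0.2, 0.6]
gripper_width: -0.004
grip_force: 0.0
```

>>> servo_tool:
  targets: "0 0 0 0.4 0;0 0 0 0.8 0;0 0 0 1.1 0;0 0 0 1.3 0;0 0 0 1.3 0;0 0 0 1.3 0"

```text
t: 12.78
eef_pos: [524.0, 220.8, 145.8]
tool_rot: [-3.11, -0.443, 0.001]
contact_force: [0.7, 0.0, -0.0]
gripper_width: -0.001
grip_force: 0.0
```

>>> servo_tool:
  targets: "0 0 0 0.3 0;0 0 0 0.6 0;0 0 0 0.9 0;0 0 0 1.1 0;0 0 0 1.1 0;0 0 0 1.1 0;0 0 0 1.1 0"

```text
t: 13.37
eef_pos: [524.0, 220.7, 134.7]
tool_rot: [-3.11, -0.443, 0.001]
contact_force: [-0.3, 0.6, -0.0]
gripper_width: -0.0
grip_force: 0.0
```

>>> servo_tool:
  targets: "0 0 0 0.1 0;0 0 0 0.1 0;0 0 0 0.1 0"

```text
t: 13.62
eef_pos: [524.1, 220.7, 134.5]
tool_rot: [-3.11, -0.443, -0.0]
contact_force: [-4.1, -1.7, 10.7]
gripper_width: 0.002
grip_force: 5.2
```

The tag is hard on its stop at the full-down height, with 10.7 N on the tool. I'll lift clear and look.

>>> servo_tool:
  targets: "0 0 0 0 0;0 0 0 -3 0;0 0 0 -7 0;0 0 0 -11 0;0 -4 0 -14 0;0 -8 0 -16 0;0 -12 0 -16 0;0 -12 3 -16 0;0 -12 7 -16 0;0 -12 11 -16 0;0 -12 14 -16 0;0 -12 14 -16 0"

```text
t: 14.62
eef_pos: [448.8, 48.8, 293.8]
tool_rot: [3.11, 0.437, 0.0]
contact_force: [-0.9, 1.1, 0.2]
gripper_width: 0.003
grip_force: 0.0
```

Run:
```python
from h import *
f=grab("scene");cv2.imwrite("pics/end.png",f["img"][:,:,::-1])
g=grab("top");print(sensors.read_state()["eef_pos"],sensors.read_state()["t"])
for t in((240,268),(326,247),(440,233)): print(world(g,*t).round())
for t in((230,303),(334,283),(432,269)): print(world(g,*t).round())
```

```text
[448.04905466  51.95455043 293.73703397] 14.7167
[527. 224.  61.]
[576.  14.  77.]
[ 608. -263.   81.]
[442. 247.  62.]
[460.   2. 592.]
[ 522. -245.   61.]
```

View pics/end.png

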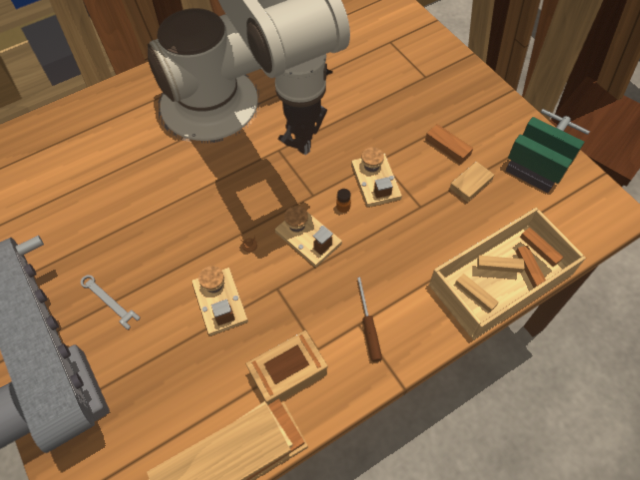

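The picture shows the left tag (383,187) down and the other tags at (322,237) and (222,310) up. Everything else is where it was, and the arm is clear. The measured tag heights are 61, 77 and 81 mm.

```bash
python3 -c "
from cell import ticket;print(ticket.job_done())"
```

```text
the job is handed in; nothing more can be done
None
```

The left pad has the softest spring; its tag is fully down, the other two tags are up, the arm is clear, and the job is handed in (no verdict was shown).

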